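# Clamp a chair bar in the jig, punch it, rack the clamps

## Task

Push the wooden chair bar flat against the jig's steel fence and slide it along so that the black spot on its top sits right under the punch point. Then move every spring clamp from the rack onto the fence, each one gripping bar and fence together, with at least one clamp on each side of the punch, and press the punch knob fully down and let it come back up. After that put all the clamps back, clipped upright on the rack's strip, leaving the bar lying on the jig board and the other things on the table where they are.

Things in the scene. Friction and masses are not known exactly. Their poses are not given: they have to be found in the camera images.
- jig: Marking jig, fixed: plywood board 230 x 440 mm, 12 mm thick, with an upright steel fence 6 mm thick, 420 mm long, top 46 mm above the table. Origin: on the table under the middle of the fence's front face (toward the robot); x points through the fence (it fills x 0 to 6 mm; board x -170 to +60 mm), y along the fence to the left, z up.
- jig_arm (a point): Centre of the top of the grey punch arm (26 mm wide along y; underside 87, top 107 mm above the table), which reaches over the middle of the fence from jig x -29 to +51 mm. Its post (26 mm wide, x 29 to 51 mm) stands behind the fence; elsewhere the space behind the fence is free.
- punch_tip (a point): Point of the hand punch, fixed sideways, 13 mm in front of the fence at its middle (jig y 0); raised it is 56.5 mm above the table, 10.5 mm over the bar's top face.
- punch_knob (a point): Centre of the top of the punch's black knob (32 mm across), 151.5 mm above the table when raised. Press it straight down.
- punch (a joint): Punch stroke in m: 0 raised, 0.010 fully down; a spring returns it; fully down takes about 6 N.
- bar_centre (a point): Centre (half-way up) of the loose wooden chair bar: 26 mm thick (its x), 340 mm long (its y), 34 mm high (z), 0.2 kg, resting on the jig board in front of the fence; its +x face must go against the fence. It is as high as the fence.
- bar_mark (a point): Black spot (12 mm) with a line across, on the bar's top face, on its centre line, 20 mm from the middle toward its +y end.
- bar_end_left (a point): Middle of the upright edge between the bar's fence-side (+x) face and its +y end (13 mm, 170 mm from the bar's centre, half-way up).
- bar_end_right (a point): The same at its -y end.
- rack: Clamp rack, fixed, left of the jig: base 270 x 90 mm, 15 mm thick, with an upright wooden strip along its x axis, 20 mm thick, top 75 mm above the table. Origin under its centre on the table. The clamps sit astride the strip at 65 mm spacing.
- clamp1_pivot (a point): Spring clamp (may be absent), 0.09 kg, like a big clothes peg standing jaws down. Point on its pivot; x along the pivot axis, z up, it opens along y. Flat handles, 22 mm wide along x, rise from the pivot: splayed on the rack, 64 mm over the tips, 48 mm above the pivot; squeezed to the stop (10 to 18 N) upright and parallel, 28 mm over their backs, tips 56 mm up. On the rack the pivot is 87 mm above the table.
- clamp1_arm (a joint): Angle between that clamp's levers, rad: 0 with jaws 20 mm apart (on the rack), about 0.32 at 32 mm (over bar and fence), 0.68 fully open (46 mm), -0.10 shut empty. The jaw rollers, 12 mm across, 24 mm long, lie 38 mm below the pivot; over the fence the pivot belongs about 12 mm above the fence's top. The point leans half this angle about its x.
- clamp2_pivot (a point): Spring clamp (may be absent), 0.09 kg, like a big clothes peg standing jaws down. Point on its pivot; x along the pivot axis, z up, it opens along y. Flat handles, 22 mm wide along x, rise from the pivot: splayed on the rack, 64 mm over the tips, 48 mm above the pivot; squeezed to the stop (10 to 18 N) upright and parallel, 28 mm over their backs, tips 56 mm up. On the rack the pivot is 87 mm above the table.
- clamp2_arm (a joint): Angle between that clamp's levers, rad: 0 with jaws 20 mm apart (on the rack), about 0.32 at 32 mm (over bar and fence), 0.68 fully open (46 mm), -0.10 shut empty. The jaw rollers, 12 mm across, 24 mm long, lie 38 mm below the pivot; over the fence the pivot belongs about 12 mm above the fence's top. The point leans half this angle about its x.
- clamp3_pivot (a point): Spring clamp (may be absent), 0.09 kg, like a big clothes peg standing jaws down. Point on its pivot; x along the pivot axis, z up, it opens along y. Flat handles, 22 mm wide along x, rise from the pivot: splayed on the rack, 64 mm over the tips, 48 mm above the pivot; squeezed to the stop (10 to 18 N) upright and parallel, 28 mm over their backs, tips 56 mm up. On the rack the pivot is 87 mm above the table.
- clamp3_arm (a joint): Angle between that clamp's levers, rad: 0 with jaws 20 mm apart (on the rack), about 0.32 at 32 mm (over bar and fence), 0.68 fully open (46 mm), -0.10 shut empty. The jaw rollers, 12 mm across, 24 mm long, lie 38 mm below the pivot; over the fence the pivot belongs about 12 mm above the fence's top. The point leans half this angle about its x.
- clamp4_pivot (a point): Spring clamp (may be absent), 0.09 kg, like a big clothes peg standing jaws down. Point on its pivot; x along the pivot axis, z up, it opens along y. Flat handles, 22 mm wide along x, rise from the pivot: splayed on the rack, 64 mm over the tips, 48 mm above the pivot; squeezed to the stop (10 to 18 N) upright and parallel, 28 mm over their backs, tips 56 mm up. On the rack the pivot is 87 mm above the table.
- clamp4_arm (a joint): Angle between that clamp's levers, rad: 0 with jaws 20 mm apart (on the rack), about 0.32 at 32 mm (over bar and fence), 0.68 fully open (46 mm), -0.10 shut empty. The jaw rollers, 12 mm across, 24 mm long, lie 38 mm below the pivot; over the fence the pivot belongs about 12 mm above the fence's top. The point leans half this angle about its x.
- jar: Bystander: glass jar with steel lid, 64 mm across, 90 mm tall. Leave it alone.
- tape: Bystander: roll of paper tape lying flat, 90 mm across, 25 mm high. Leave it alone.
- mug: Bystander: blue mug, 80 mm across, 90 mm tall. Leave it alone.
- paint_can: Bystander: steel paint can, 100 mm across, 120 mm tall. Leave it alone.
- offcut: Bystander: dark wood offcut 120 x 45 x 30 mm. Leave it alone.

How it is judged:
On the way, in this order (a step that is already met when the one before it is completed fails the run):
1. the bar lies flat against the fence with its spot under the punch point (x of bar_end_left in the frame of jig between -0.004 and 0.004 m and x of bar_end_right in the frame of jig between -0.004 and 0.004 m and z of bar_centre in the frame of jig below 0.034 m and horizontal distance between bar_mark and punch_tip below 0.006 m), for 0.2 s.
2. every clamp grips bar and fence together, at least one on each side of the punch, the spot still under the point (all of step 1 and value of joint clamp1_arm between 0.18 and 0.46 rad and contact force between each of clamp1, clamp2, clamp3, clamp4 and bar above 1.5 N and contact force between each of clamp1, clamp2, clamp3, clamp4 and jig above 1.5 N and x of clamp1_pivot in the frame of jig between -0.03 and 0.014 m and z of clamp1_pivot in the frame of jig between 0.046 and 0.076 m and value of joint clamp2_arm between 0.18 and 0.46 rad and x of clamp2_pivot in the frame of jig between -0.03 and 0.014 m and z of clamp2_pivot in the frame of jig between 0.046 and 0.076 m and value of joint clamp3_arm between 0.18 and 0.46 rad and x of clamp3_pivot in the frame of jig between -0.03 and 0.014 m and z of clamp3_pivot in the frame of jig between 0.046 and 0.076 m and value of joint clamp4_arm between 0.18 and 0.46 rad and x of clamp4_pivot in the frame of jig between -0.03 and 0.014 m and z of clamp4_pivot in the frame of jig between 0.046 and 0.076 m and y of any of clamp1_pivot, clamp2_pivot, clamp3_pivot, clamp4_pivot in the frame of jig above 0.02 m and y of any of clamp1_pivot, clamp2_pivot, clamp3_pivot, clamp4_pivot in the frame of jig below -0.02 m), for 0.2 s.
3. the punch is pressed fully down on the clamped bar (all of step 1 and value of joint punch above 0.0085 m and value of joint clamp1_arm between 0.18 and 0.46 rad and contact force between each of clamp1, clamp2, clamp3, clamp4 and bar above 1.5 N and contact force between each of clamp1, clamp2, clamp3, clamp4 and jig above 1.5 N and x of clamp1_pivot in the frame of jig between -0.03 and 0.014 m and z of clamp1_pivot in the frame of jig between 0.046 and 0.076 m and value of joint clamp2_arm between 0.18 and 0.46 rad and x of clamp2_pivot in the frame of jig between -0.03 and 0.014 m and z of clamp2_pivot in the frame of jig between 0.046 and 0.076 m and value of joint clamp3_arm between 0.18 and 0.46 rad and x of clamp3_pivot in the frame of jig between -0.03 and 0.014 m and z of clamp3_pivot in the frame of jig between 0.046 and 0.076 m and value of joint clamp4_arm between 0.18 and 0.46 rad and x of clamp4_pivot in the frame of jig between -0.03 and 0.014 m and z of clamp4_pivot in the frame of jig between 0.046 and 0.076 m), for 0.05 s.
At the end, for the whole second after the job is handed in: Every clamp present grips the rack's strip, jaws down (pivot within 12 mm of the strip's middle plane and 0 to 25 mm above its top), the bar lies on the jig board, the punch is up again and all is at rest (value of joint clamp1_arm between -0.09 and 0.14 rad and contact force between each of clamp1, clamp2, clamp3, clamp4 and rack above 1.5 N and z of clamp1_pivot in the frame of rack between 0.075 and 0.1 m and y of clamp1_pivot in the frame of rack between -0.012 and 0.012 m and linear speed of each of clamp1, clamp2, clamp3, clamp4, bar below 0.02 m/s and value of joint clamp2_arm between -0.09 and 0.14 rad and z of clamp2_pivot in the frame of rack between 0.075 and 0.1 m and y of clamp2_pivot in the frame of rack between -0.012 and 0.012 m and value of joint clamp3_arm between -0.09 and 0.14 rad and z of clamp3_pivot in the frame of rack between 0.075 and 0.1 m and y of clamp3_pivot in the frame of rack between -0.012 and 0.012 m and value of joint clamp4_arm between -0.09 and 0.14 rad and z of clamp4_pivot in the frame of rack between 0.075 and 0.1 m and y of clamp4_pivot in the frame of rack between -0.012 and 0.012 m and z of bar_centre in the frame of jig between 0.02 and 0.035 m and x of bar_centre in the frame of jig between -0.17 and 0 m and horizontal distance between bar_centre and jig below 0.25 m and value of joint punch below 0.002 m); the robot touches nothing.
It fails at once if a bystander is knocked aside (over 30 mm) (distance of any of jar, tape, mug, paint_can, offcut from where it was at the start of the episode above 0.03 m).
Of clamp1, clamp2, clamp3, clamp4 only 2 to 3 are there at a start; the rules pass over those that are not, and their reading is None.
At some moment in a run one of bar may be knocked a few centimetres aside while the robot is not near it.
It also fails if it takes over 210 s, if anything falls off the work surface, if the arm or the gripper's body presses on something with over 40 N, if the wrist force passes 120 N, or if a joint passes its speed limit or range.

## Robot

A 6-joint arm with a two-finger parallel gripper is mounted at the origin on the work surface. World frame = base frame: x ahead of the robot, y to its left, z up, the work surface at z = 0. Lengths are in m, angles in rad, forces in N, time in s.
With the tool pointing down it reaches from about 0.325 to 0.775 m from the base axis. Payload 5.5 kg.
Tool frame: the origin (TCP) lies at the very end of the fingers, on their centre line; the grasp point (between the pads) lies env.grasp_offset behind it (env.grasp_offset is the distance from the TCP to the grasp point, in m); z points along the fingers, y is the direction in which the jaws open and shut (so a half turn about z gives the same grasp; the last joint's range is limited). The gripper opens to 85 mm and grips with 20 to 120 N. Pads are 22 mm wide; open, the fingers measure 114 mm over their backs; the gripper's body (76 mm by 85 mm) begins 54 mm behind the grasp point. The pads swing forward as they close: fully open they stand 13 mm farther back than shut.
Start: joints at [1.204, 0.091, 1.231, -0, 1.82, -0.057], TCP at [0.183, 0.571, 0.231] pointing down, gripper open.
Joint ranges: [-2.87, 2.87], [-0.86, 2.18], [0.17, 2.46], [-1.51, 4.65], [0.06, 2.69], [-2.65, 2.65]. Speed limits (rad/s): [2.57, 2.57, 3.01, 3.14, 3.14, 3.14].

## Interface

Orientations are given as a 3x3 rotation matrix whose columns are the frame's x, y, z axes.
In Python, from cell import env, state, read_camera, camera_params, workorder gives the robot as it stands. Calls block until the motion is done:
- env.move_to(position, orientation): joint-space move of the TCP to a pose.
- env.move_l(position, rotation=None, feed=0.15, stop_force=None): straight line of the TCP; rotation=None keeps the orientation; feed is the mean speed in m/s. With stop_force (N) it stops when the force on the tool has changed by that much, and returns True; else False.
- env.move_j(angles): joint-space move.
- env.set_gripper(opening, f_grip=None): opening from 0.0 (shut) to 1.0 (fully open); f_grip is the grip in N (None keeps the last); returns when the fingers have stopped.
- env.pause(seconds).
- env.ik(position, orientation): joint angles nearest the present ones, or None.
- state(): the state.
- read_camera(name): name is "scene" or "top"; returns the picture (480x640x3 uint8, blue, green, red); there is no depth.
- camera_params(name): a dict with "vfov" (degrees; the focal length in pixels is half the picture's height over the tangent of half this angle, whatever the lens; pixels are square), "cx", "cy" (the principal point, pixels), "T" (4x4, takes a point from camera to world coordinates). Camera axes: x right, y down, z forward; pixel columns grow to the right and rows downward; lengths in m; the calibration is good to about 2 mm. A picture is of the moment at which its call begins. camera_params takes no time and is no camera call.
A pose or a line that the arm cannot do raises env.MotionError and nothing moves.
- workorder.close_job(): hands the job in, once; it reports no verdict.
The state is a dict: "time_s": time; "joint_positions": joint angles; "joint_vel": joint speeds; "joint_efforts": joint torques, N m; "eef_pos": TCP position; "eef_rot": TCP orientation; "wrist_force": force on the tool from outside, world axes, zero at the start; "ft_torque": the same for the moment, N m; "gripper_width": opening from 0.0 (shut) to 1.0 (fully open).
Only numpy, scipy, OpenCV 4.12 (cv2) and the standard library are available. Lean on these libraries where they do the work, as an engineer would, in place of code of your own. Each camera call takes 0.05 s, during which the arm holds its last target. There are 200 camera calls.

## Working session

There is one attempt and no reset: what is moved stays moved. The work goes in short steps, each a Python script; the robot and the scene stay as the last script left them, time stands still between calls to the robot, and variables do not carry over. Pictures are saved under pics/ and viewed, about 12 in all and at most 16, crops included, and the job is handed in when it is done.

```bash
ls; mkdir -p pics
python3 - <<'E'
from cell import env,state,read_camera,camera_params
import cv2,numpy as np
for n in("top","scene"):
    cv2.imwrite(f"pics/{n}0.png",read_camera(n)); p=camera_params(n); print(n,{k:(np.round(v,4).tolist() if k=='T' else v) for k,v in p.items()})
s=state();print(s['time_s'],s['eef_pos'],s['eef_rot'],env.grasp_offset)
E
```

```text
pics
top {'vfov': 57.22383772381164, 'cx': 317.96092021086577, 'cy': 237.73534067478562, 'T': [[-0.0234, -0.9898, 0.1405, 0.3843], [-0.9997, 0.0249, 0.0087, -0.0844], [-0.0121, -0.1403, -0.99, 1.1339], [0.0, 0.0, 0.0, 1.0]]}
scene {'vfov': 42.478711969432766, 'cx': 317.66154903114125, 'cy': 242.76267509631748, 'T': [[0.8405, 0.4474, -0.3057, 0.9564], [0.5418, -0.7008, 0.464, -0.6895], [-0.0066, -0.5557, -0.8314, 1.2246], [0.0, 0.0, 0.0, 1.0]]}
0.1 [0.18282936 0.5711873  0.23022427] [[-9.52399475e-01  3.04852149e-01 -6.38081207e-04]
 [ 3.04852805e-01  9.52397937e-01 -1.71371506e-03]
 [ 8.52775064e-05 -1.82666217e-03 -9.99998328e-01]] 0.0187
```

View pics/top0.png

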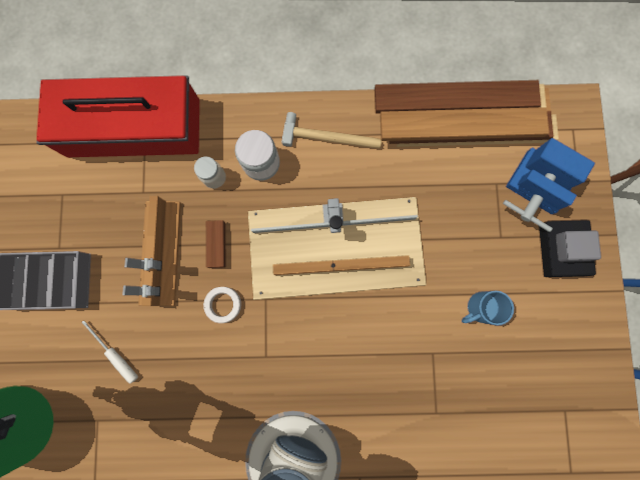

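View pics/scene0.png

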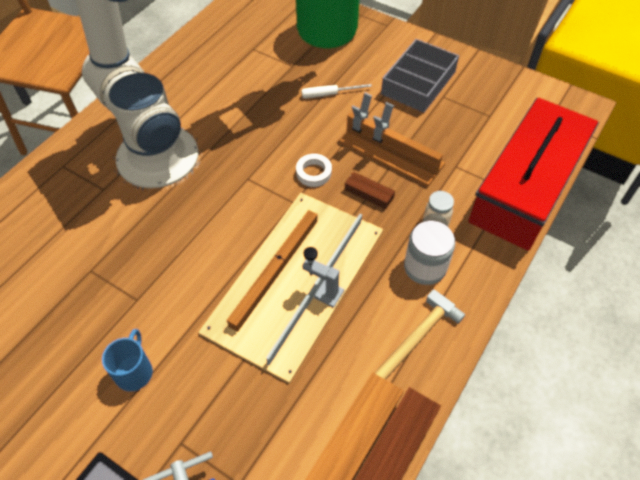

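Run:
```python
import cv2
t=cv2.imread("pics/top0.png")
cv2.imwrite("pics/c1.png",cv2.resize(t[190:310,240:435],None,fx=4,fy=4,interpolation=cv2.INTER_CUBIC))
cv2.imwrite("pics/c2.png",cv2.resize(t[190:315,105:255],None,fx=4.8,fy=4.8,interpolation=cv2.INTER_CUBIC))
```

```text
(no output)
```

View pics/c1.png

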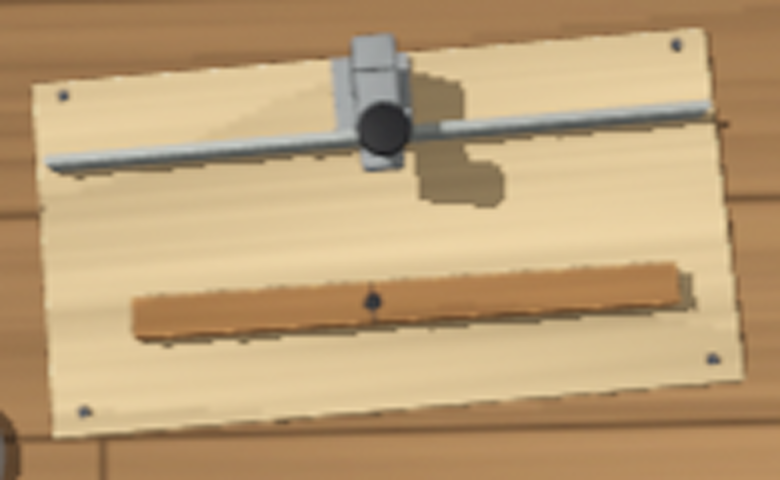

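View pics/c2.png

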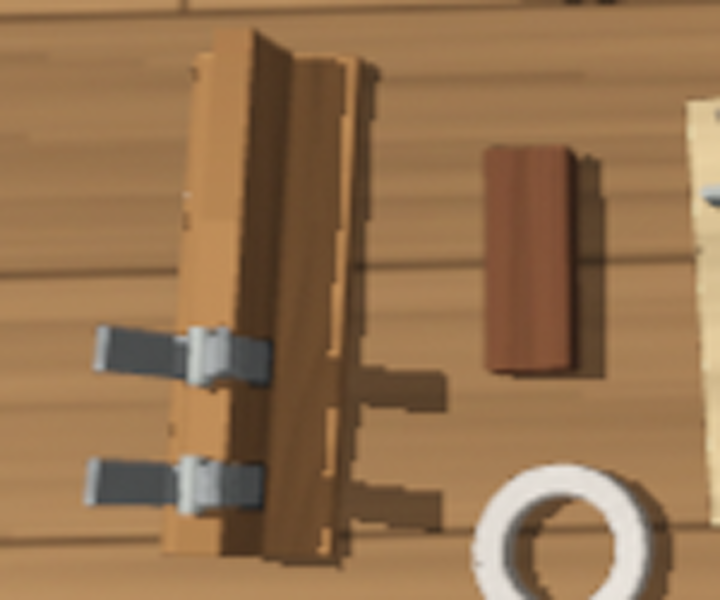

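```bash
cat > h.py <<'E'
from cell import env,state,read_camera,camera_params,workorder
import numpy as np,cv2
def ray(cam,u,v):
    p=camera_params(cam);f=240/np.tan(np.radians(p['vfov']/2));T=np.array(p['T'])
    return T[:3,3],T[:3,:3]@np.array([(u-p['cx'])/f,(v-p['cy'])/f,1])
def world(cam,u,v,z):
    o,d=ray(cam,u,v);return o+d*(z-o[2])/d[2]
def pix(cam,P):
    p=camera_params(cam);f=240/np.tan(np.radians(p['vfov']/2));T=np.array(p['T'])
    c=T[:3,:3].T@(np.array(P)-T[:3,3]);return np.array([p['cx']+f*c[0]/c[2],p['cy']+f*c[1]/c[2]])
E
python3 - <<'E'
from h import *
c1=lambda u,v,z:world('top',240+(u+.5)/4-.5,190+(v+.5)/4-.5,z)[:2]
c2=lambda u,v,z:world('top',105+(u+.5)/4.8-.5,190+(v+.5)/4.8-.5,z)[:2]
B=np.array([c1(*p,.012) for p in((33,86),(705,29),(745,379),(53,437))])
print('board',B.round(4).tolist(),'sides',np.linalg.norm(B-np.roll(B,-1,0),axis=1).round(4))
d=(B[0]-B[1]+B[3]-B[2]);d/=np.linalg.norm(d);xx=np.array([d[1],-d[0]]);yaw=np.arctan2(xx[1],xx[0])
print('yaw from long',yaw,'origin',B.mean(0)+xx*.055)
e=(B[0]-B[3]+B[1]-B[2]);print('yaw from short',np.arctan2(e[1],e[0]))
o=B.mean(0)+xx*.055;R=np.c_[xx,d]
J=lambda p:((p-o)@R).round(4)
print('knob',J(c1(384,129,.1515)),'fence ends',J(c1(47,157,.046)),J(c1(711,103,.046)), 'front',J(c1(47,165,.046)),J(c1(711,110,.046)))
b=[c1(*p,.046) for p in((133,299),(676,264),(679,303),(135,338))]
print('bar',[J(p).tolist() for p in b],'mark',J(c1(373,301,.046)),np.linalg.norm(b[0]-b[1]))
s=[c2(*p,.075) for p in((217,30),(255,30),(220,553),(172,553))]
print('strip',np.round(s,4).tolist())
r=[c2(*p,.015) for p in((360,60),(340,562),(195,55))]
print('base',np.round(r,4).tolist(),np.linalg.norm(r[0]-r[1]),np.linalg.norm(r[0]-r[2]))
for t in((97,350),(232,357),(88,481),(224,486)):print('tip',c2(*t,.135).round(4))
E
```

```text
board [[0.618, 0.1062], [0.6445, -0.3318], [0.4175, -0.3447], [0.3915, 0.0938]] sides [0.4388 0.2273 0.4392 0.2269]
yaw from long 0.059812685940553514 origin [ 0.57276979 -0.11584696]
yaw from short 0.055711630313436025
knob [-0.0138  0.    ] fence ends [0.005  0.2076] [ 0.0037 -0.2102] front [-1.000e-04  2.079e-01] [-0.0007 -0.2097]
bar [[-0.0886, 0.1599], [-0.0952, -0.1771], [-0.1194, -0.1762], [-0.1127, 0.1603]] mark [-0.1023  0.0118] 0.3370478050309378
strip [[0.6497, 0.3387], [0.6492, 0.319], [0.3827, 0.3291], [0.3833, 0.3531]]
base [[0.646, 0.2841], [0.3765, 0.289], [0.6512, 0.3742]] 0.26955659579425284 0.09032022251458531
tip [0.4799 0.3674]
tip [0.475  0.3027]
tip [0.418  0.3693]
tip [0.4141 0.3047]
```

Run:
```python
import cv2
t=cv2.imread("pics/scene0.png")
a=cv2.resize(t[85:195,330:450],None,fx=5,fy=5,interpolation=cv2.INTER_CUBIC)
cv2.imwrite("pics/c3.png",a)
```

```text
(no output)
```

View pics/c3.png

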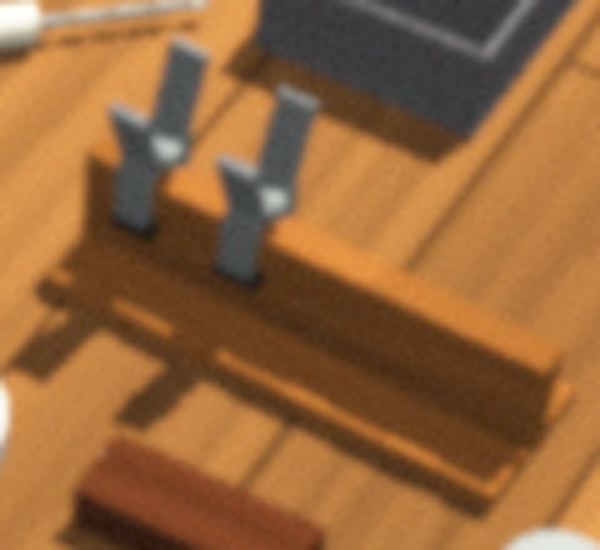

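Run:
```python
from h import *
c=lambda u,v,z:world('scene',330+(u+.5)/5-.5,85+(v+.5)/5-.5,z)[:2].round(4)
print('strip',c(92,153,.075),c(549,370,.075),c(571,351,.075))
for t in((110,106),(147,124),(173,40),(207,53),(220,157),(256,173),(281,88),(318,102)):print(c(*t,.135))
print(c(490,490,.015),c(115,302,.015),'basefarcorner')
```

```text
strip [0.3842 0.3294] [0.6511 0.3225] [0.6547 0.3395]
[0.4047 0.3089]
[0.4267 0.308 ]
[0.4072 0.3665]
[0.4265 0.3675]
[0.4686 0.3076]
[0.4889 0.3075]
[0.4703 0.3656]
[0.4907 0.3669]
[0.6461 0.2875] [0.4214 0.2954] basefarcorner
```

```bash
cat >> h.py <<'E'
JO,JY=np.array([.5728,-.1158]),.058
RO,RY=np.array([.516,.335]),-.032
def R2(a): c,s=np.cos(a),np.sin(a);return np.array([[c,-s],[s,c]])
def jig(x,y): return JO+R2(JY)@[x,y]
def tojig(p): return R2(JY).T@(np.array(p)[:2]-JO)
def rack(x,y): return RO+R2(RY)@[x,y]
def rot(a):  # tool down, tool y at heading a
    y=np.array([np.cos(a),np.sin(a),0]);z=np.array([0,0,-1.]);return np.c_[np.cross(y,z),y,z]
def go(p,z,a):  # joint move, choosing the better half turn
    q0=np.array(state()['joint_positions']);best=None
    for k in(0,np.pi):
        q=env.ik([*p,z],rot(a+k))
        if q is not None and (best is None or abs(q[5]-q0[5])<best[0]): best=(abs(q[5]-q0[5]),rot(a+k))
    env.move_to([*p,z],best[1])
def lin(p,z,feed=.15,sf=None): return env.move_l([*p,z],None,feed,sf)
def rep(m=''):
    s=state();print(m,'t',round(s['time_s'],2),'tcp',np.round(s['eef_pos'],4),'jig',tojig(s['eef_pos']).round(4),'F',np.round(s['wrist_force'],1),'w',round(s['gripper_width'],3))
E
python3 - <<'E'
from h import *
b=jig(-.1055,-.09)
go(b,.2,JY-.02); lin(b,.021,.12); rep('down')
env.set_gripper(.2,40); rep('grip')
lin(b,.023,.05)
t=jig(-.046,-.102)
env.move_l([*t,.023],None,.08);rep('moved')
# align to jig heading
s=state(); y=s['eef_rot'][:2,1]; a=JY if y@[np.cos(JY),np.sin(JY)]>0 else JY+np.pi
env.move_l([*t,.021],rot(a),.05)
env.set_gripper(.42); rep('open')
lin(t,.2,.2)
cv2.imwrite("pics/p1.png",read_camera('top')[190:310,240:435].repeat(4,0).repeat(4,1))
E
```

```text
down t 4.67 tcp [ 0.4732 -0.212   0.022 ] jig [-0.105  -0.0903] F [-1.   0.9  0.1] w 1.002
grip t 5.25 tcp [ 0.473  -0.2119  0.0213] jig [-0.1052 -0.0901] F [-0.1 -0.4  1.5] w 0.293
moved t 6.41 tcp [ 0.5324 -0.2202  0.0228] jig [-0.0464 -0.1019] F [ 0.2 -0.7 -2.1] w 0.297
open t 6.92 tcp [ 0.5328 -0.2203  0.0212] jig [-0.046 -0.102] F [ 0.1  0.1 -0.8] w 0.414
```

View pics/p1.png

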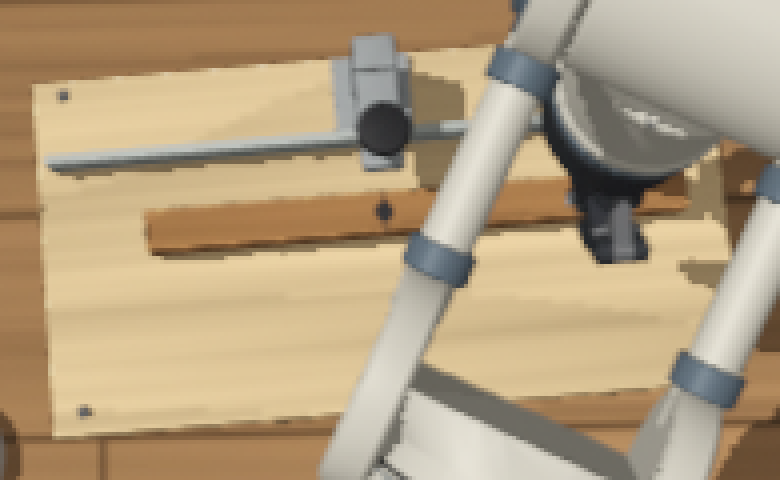

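Run:
```python
from h import *
print('mark',tojig(world('top',240+385.5/4-.5,190+211.5/4-.5,.046)))
env.set_gripper(0,40)
H=JY+np.pi/2
go(jig(-.09,-.10),.15,H)
def push(y,x,sf=None):
    p=state()['eef_pos']
    lin(jig(-.085,y),.10,.25);lin(jig(-.085,y),.026,.15);h=lin(jig(x,y),.026,.05,sf);rep(f'push {y} {h}')
    lin(jig(-.085,y),.026,.15);lin(jig(-.085,y),.10,.2)
push(-.10,-.052);push(.09,-.052)
push(-.10,-.030,12);push(.09,-.030,12);push(-.10,-.030,12)
go(np.array([.45,.1]),.3,H)
cv2.imwrite("pics/p2.png",cv2.resize(read_camera('top')[190:310,240:435],None,fx=4,fy=4,interpolation=cv2.INTER_CUBIC))
```

```text
mark [-0.04703228 -0.00067725]
push -0.1 False t 11.62 tcp [ 0.5268 -0.2184  0.0257] jig [-0.0519 -0.0998] F [ 0.3 -0.  -1. ] w -0.001
push 0.09 False t 14.86 tcp [ 0.5157 -0.029   0.0258] jig [-0.052  0.09 ] F [ 0.3 -0.6 -0.9] w 0.003
push -0.1 True t 18.23 tcp [ 0.5427 -0.217   0.0253] jig [-0.0359 -0.0993] F [ 0.5 -1.1 -0.1] w -0.001
push 0.09 True t 21.7 tcp [ 0.5314 -0.028   0.0253] jig [-0.0363  0.0901] F [-0.4 -0.4 -1.5] w 0.005
push -0.1 True t 25.17 tcp [ 0.5426 -0.2175  0.0252] jig [-0.036  -0.0997] F [ 0.7 -0.3 -0.1] w 0.0
```

View pics/p2.png

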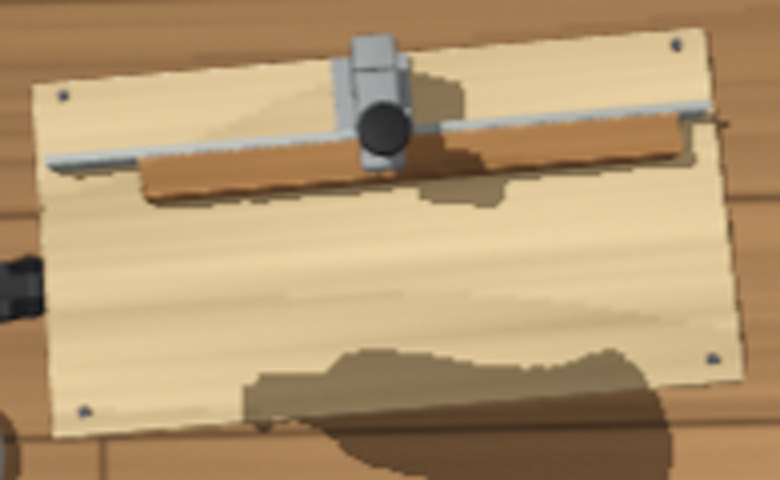

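Run:
```python
from h import *
c=lambda u,v:tojig(world('top',240+(u+.5)/4-.5,190+(v+.5)/4-.5,.046)).round(4)
print(c(140,158),c(146,197),c(681,116),c(683,154))
```

```text
[-0.0009  0.1494] [-0.0259  0.1473] [-0.0026 -0.1907] [-0.0267 -0.1892]
```

```bash
cat >> h.py <<'E'
def grab(p,a,zp,f=60):  # p: clamp xy, a: heading of opening, zp: pivot height
    env.set_gripper(1.0)
    go(p,zp+.12,a);lin(p,zp+.021,.12);env.set_gripper(0,f);env.pause(.2);rep('grab')
E
python3 - <<'E'
from h import *
p=np.array([.4785,.3362])
grab(p,RY+np.pi/2,.087); lin(p,.27,.15); rep()
cv2.imwrite("pics/p3a.png",read_camera('scene'));t=read_camera('top')
s=cv2.imread("pics/p3a.png")
cv2.imwrite("pics/p3.png",np.hstack([cv2.resize(s[40:200,300:460],(480,480),interpolation=cv2.INTER_CUBIC),cv2.resize(t[180:320,60:200],(300,300))[:, :].repeat(1,0) if 0 else cv2.resize(t[180:340,60:160],(300,480),interpolation=cv2.INTER_CUBIC)]))
E
```

```text
grab t 31.15 tcp [0.4813 0.338  0.1143] jig [-0.065   0.4583] F [ 0.9  1.6 17. ] w 0.304
 t 32.38 tcp [0.4782 0.336  0.2684] jig [-0.0682  0.4565] F [ 0.  -1.1 -1.4] w 0.306
```

View pics/p3.png

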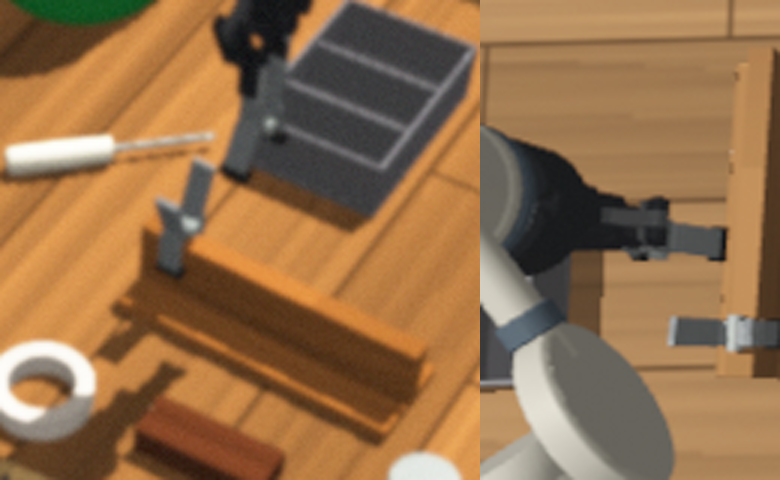

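Run:
```python
from h import *
for z in(.27,.262,.256,.25,.244,.238,.232,.225,.2):
    print(z,(pix('scene',[.478,.336,z])-[300,40])*3,(pix('scene',[.478+.011,.336,z])-[300,40])*3)
# reference: pivot of clamp on rack seen at crop (190,223)
for z in(.08,.087,.094): print(z,(pix('scene',[.4165,.338,z])-[300,40])*3,(pix('scene',[.4275,.338,z])-[300,40])*3)
```

```text
0.27 [262.24335958  81.92122547] [274.86696186  87.12282847]
0.262 [261.33390246  90.17156602] [273.89618412  95.36834104]
0.256 [260.65737145  96.30886605] [273.17405168 101.50193053]
0.25 [259.98555239 102.40342062] [272.45696063 107.59269988]
0.244 [259.31839621 108.45567477] [271.74485835 113.64109594]
0.238 [258.65585455 114.46606736] [271.03769298 119.64755936]
0.232 [257.99787969 120.43503121] [270.33541334 125.61252471]
0.225 [257.23595154 127.34703021] [269.52219485 132.51977344]
0.2 [254.56389449 151.5871842 ] [266.67038413 156.74225023]
0.08 [181.54192294 229.73426561] [192.58419338 234.66720478]
0.087 [181.95906859 223.80829271] [193.04278654 228.74677364]
0.094 [182.37928364 217.83871592] [193.50476126 222.78268656]
```

Run:
```python
from h import *
p=jig(-.010,.09)
go(p,.25,JY);lin(p,.16,.15);rep()
s=read_camera('scene');print(pix('scene',[*p,.16]),pix('scene',[*p,.12]),pix('scene',[*jig(-.01,.101),.12]))
u,v=pix('scene',[*p,.12]).astype(int)
x0,y0=u-50,v-50;print(x0,y0)
cv2.imwrite("pics/p4.png",cv2.resize(s[y0:y0+100,x0:x0+100],None,fx=6,fy=6,interpolation=cv2.INTER_CUBIC))
```

```text
t 35.23 tcp [ 0.558  -0.0265  0.1612] jig [-0.0095  0.0901] F [0.2 0.  0.2] w 0.303
[332.27958301 218.57421756] [332.04028746 229.35287935] [334.45470776 225.76357934]
282 179
```

View pics/p4.png

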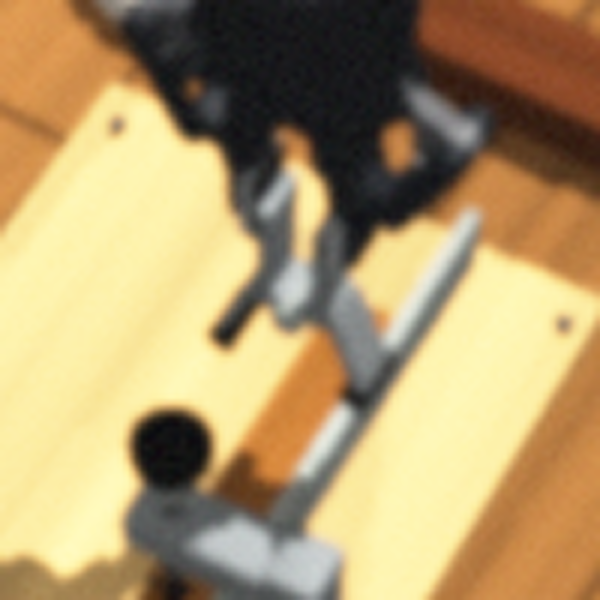

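Run:
```python
from h import *
p=jig(-.010,.09)
print(lin(p,.092,.06,10));rep('low')
env.set_gripper(1.0);rep('rel');lin(p,.20,.12);rep()
env.move_to([*np.array([.45,.2]),.3],state()['eef_rot'])
s=read_camera('scene');x0,y0=275,180
cv2.imwrite("pics/p5.png",cv2.resize(s[y0:y0+90,x0:x0+110],None,fx=6,fy=6,interpolation=cv2.INTER_CUBIC))
```

```text
False
low t 36.57 tcp [ 0.5579 -0.0265  0.0926] jig [-0.0097  0.09  ] F [-0.   0.3 -1.1] w 0.31
rel t 37.17 tcp [ 0.5577 -0.0265  0.0921] jig [-0.0099  0.09  ] F [ 0.3  0.2 -0.3] w 1.006
 t 38.23 tcp [ 0.5572 -0.0265  0.1988] jig [-0.0104  0.0901] F [-1.2 -0.8 -0.5] w 1.001
```

View pics/p5.png

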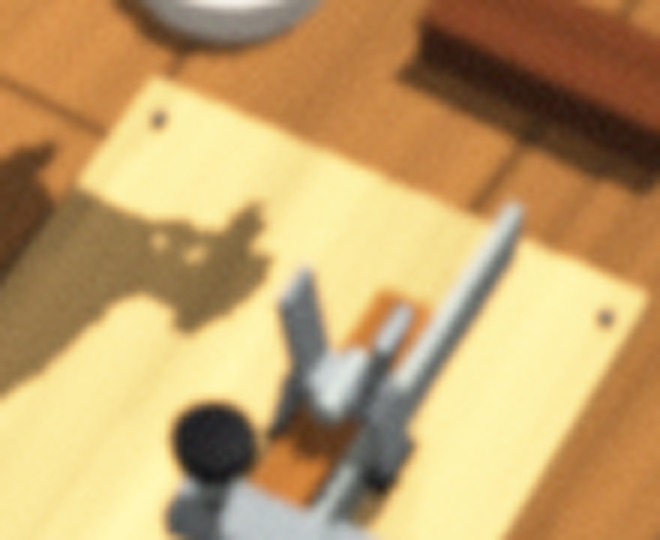

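Run:
```python
from h import *
for y in(.079,.084,.09):
  for z in(.05,.058,.066,.075): print(y,z,pix('scene',[*jig(-.01,y),z]).round(1))
print('tips z', [ (z,pix('scene',[*jig(-.01-.026,.09),z]).round(1)) for z in (.10,.11,.12)])
```

```text
0.079 0.05 [329.3 250.5]
0.079 0.058 [329.3 248.6]
0.079 0.066 [329.4 246.6]
0.079 0.075 [329.4 244.4]
0.084 0.05 [330.4 248.9]
0.084 0.058 [330.4 247. ]
0.084 0.066 [330.5 245. ]
0.084 0.075 [330.5 242.8]
0.09 0.05 [331.6 247. ]
0.09 0.058 [331.7 245. ]
0.09 0.066 [331.7 243.1]
0.09 0.075 [331.8 240.9]
tips z [(0.1, array([321.7, 229.8])), (0.11, array([321.7, 227.2])), (0.12, array([321.7, 224.6]))]
```

Run:
```python
from h import *
q=np.array([.4165,.338])
grab(q,RY+np.pi/2,.087); lin(q,.27,.15); rep()
p=jig(-.010,-.09)
go(p,.26,JY);lin(p,.17,.15)
print(lin(p,.092,.06,10));rep('low')
env.set_gripper(1.0);rep('rel');lin(p,.20,.12)
env.move_to([*np.array([.45,.2]),.3],state()['eef_rot'])
s=read_camera('scene');t=read_camera('top')
cv2.imwrite("pics/p6.png",np.vstack([cv2.resize(s[170:380,200:400],(570,600),interpolation=cv2.INTER_CUBIC)[:300*2]]))
cv2.imwrite("pics/p6t.png",cv2.resize(t[190:310,240:435],None,fx=4,fy=4,interpolation=cv2.INTER_CUBIC))
```

```text
grab t 42.4 tcp [0.4194 0.34   0.1142] jig [-0.1267  0.4639] F [ 1.1  0.9 17.7] w 0.307
 t 43.63 tcp [0.4162 0.3378 0.2686] jig [-0.13    0.4619] F [ 1.3 -0.2 -0.4] w 0.304
False
low t 47.87 tcp [ 0.5683 -0.2064  0.0927] jig [-0.0097 -0.0901] F [-0.2  0.3 -1.3] w 0.305
rel t 48.48 tcp [ 0.5681 -0.2062  0.0921] jig [-0.01 -0.09] F [0.7 0.3 0.2] w 0.997
```

View pics/p6.png

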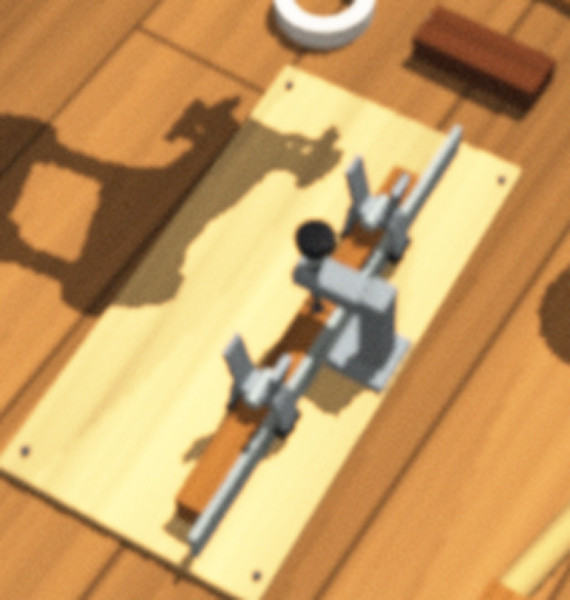

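View pics/p6t.png

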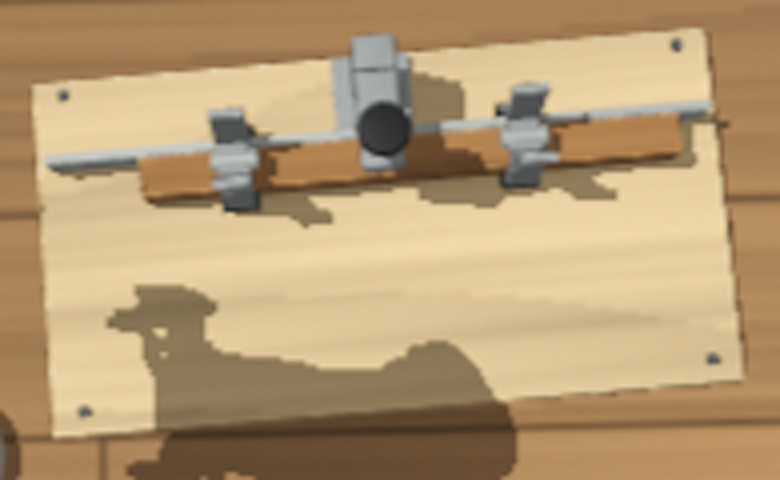

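Run:
```python
from h import *
env.set_gripper(0,40)
p=jig(-.0132,0)
go(p,.22,JY);lin(p,.160,.12)
print(lin(p,.132,.03,16));rep('press');env.pause(.3);rep('hold')
lin(p,.22,.1);rep('up')
env.move_to([.45,.2,.3],state()['eef_rot'])
t=read_camera('top')
cv2.imwrite("pics/p7t.png",cv2.resize(t[190:310,240:435],None,fx=4,fy=4,interpolation=cv2.INTER_CUBIC))
```

```text
True
press t 54.61 tcp [ 0.5601 -0.1167  0.142 ] jig [-0.0127 -0.0002] F [-1.5  0.5  5.4] w -0.0
hold t 54.91 tcp [ 0.5601 -0.1167  0.1417] jig [-0.0127 -0.0002] F [-0.1  0.7  5.3] w -0.002
up t 55.85 tcp [ 0.5593 -0.1165  0.2189] jig [-0.0135  0.0001] F [-0.2  0.3  0.3] w 0.0
```

View pics/p7t.png

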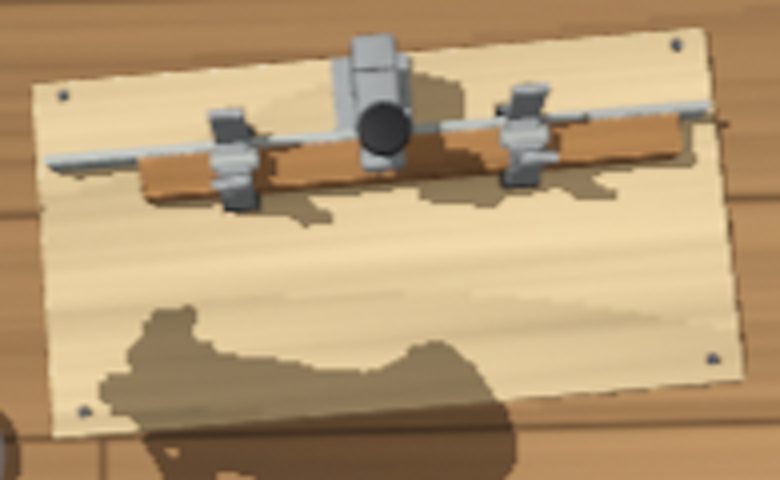

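Run:
```python
from h import *
p=jig(-.0137,0)
go(p,.22,JY);lin(p,.160,.12)
print(lin(p,.137,.03));rep('press');env.pause(.3);rep('hold')
lin(p,.24,.1);rep('up')
c=jig(-.010,.09)
grab(c,JY,.067);lin(c,.10,.05);lin(c,.25,.15);rep('lifted')
q=np.array([.4785,.3362])
go(q,.27,RY+np.pi/2);lin(q,.19,.15)
print(lin(q,.121,.06,10));rep('low')
cv2.imwrite("pics/p8a.png",read_camera('scene'))
env.set_gripper(1.0);rep('rel');lin(q,.25,.12)
go(np.array([.45,0]),.3,RY+np.pi/2)
s=read_camera('scene');cv2.imwrite("pics/p8b.png",s)
cr=lambda s:cv2.resize(s[70:190,330:450],(400,400),interpolation=cv2.INTER_CUBIC)
cv2.imwrite("pics/p8.png",np.hstack([cr(cv2.imread("pics/p8a.png")),cr(s)]))
```

```text
False
press t 60.07 tcp [ 0.5597 -0.1168  0.1414] jig [-0.0131 -0.0002] F [-5.3  1.8 19. ] w 0.0
hold t 60.37 tcp [ 0.5597 -0.1168  0.1414] jig [-0.0131 -0.0002] F [-6.   1.5 18.7] w 0.003
up t 61.55 tcp [ 0.5588 -0.1165  0.2389] jig [-0.014   0.0001] F [-0.4 -0.2 -0.7] w -0.002
grab t 64.58 tcp [ 0.5575 -0.0265  0.0879] jig [-0.0101  0.09  ] F [-0.2  0.9 -1.2] w 0.304
lifted t 66.12 tcp [ 0.5573 -0.0265  0.2486] jig [-0.0103  0.0901] F [ 0.4  0.9 -0.4] w 0.307
False
low t 69.49 tcp [0.4787 0.3364 0.1217] jig [-0.0677  0.4569] F [ 0.1  0.9 -0.1] w 0.309
rel t 70.15 tcp [0.4785 0.3362 0.1211] jig [-0.0679  0.4567] F [0.3 0.  0.4] w 1.0
```

View pics/p8.png

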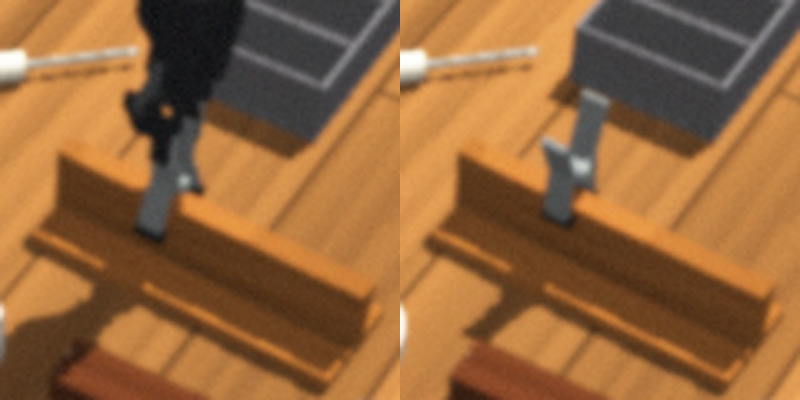

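Run:
```python
from h import *
q=np.array([.4785,.3362]);A=RY+np.pi/2
grab(q,A,.100);print(lin(q,.108,.04,10));rep('low')
env.set_gripper(1.0);lin(q,.25,.12)
c=jig(-.010,-.09)
grab(c,JY,.067);lin(c,.10,.05);lin(c,.26,.15);rep('lifted')
q=np.array([.4165,.338])
go(q,.27,A);lin(q,.19,.15)
print(lin(q,.108,.06,10));rep('low')
env.set_gripper(1.0);rep('rel');lin(q,.25,.12)
go(np.array([.45,0]),.3,A)
s=read_camera('scene');cv2.imwrite("pics/p9s.png",s);cv2.imwrite("pics/p9t.png",read_camera('top'))
cv2.imwrite("pics/p9.png",cv2.resize(s[85:195,330:450],None,fx=5,fy=5,interpolation=cv2.INTER_CUBIC))
```

```text
grab t 75.97 tcp [0.4785 0.3362 0.1209] jig [-0.068   0.4567] F [ 0.2  0.3 -1.1] w 0.306
True
low t 76.28 tcp [0.4793 0.3366 0.1126] jig [-0.0671  0.457 ] F [ 0.  -0.6  4.7] w 0.304
grab t 82.14 tcp [ 0.568  -0.2062  0.0879] jig [-0.0101 -0.09  ] F [-0.8  0.6 -1.8] w 0.308
lifted t 83.75 tcp [ 0.5677 -0.2061  0.2586] jig [-0.0103 -0.0899] F [-0.1 -0.7 -1. ] w 0.308
True
low t 87.67 tcp [0.4163 0.3378 0.1115] jig [-0.1299  0.4619] F [ 0.1 -0.3  4.3] w 0.303
rel t 88.28 tcp [0.4157 0.3374 0.1098] jig [-0.1306  0.4616] F [ 0.7 -0.4  0.1] w 0.997
```

View pics/p9.png

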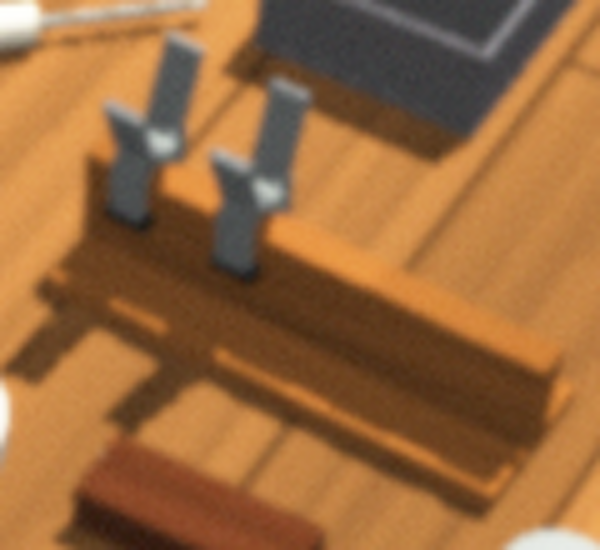

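View pics/p9t.png

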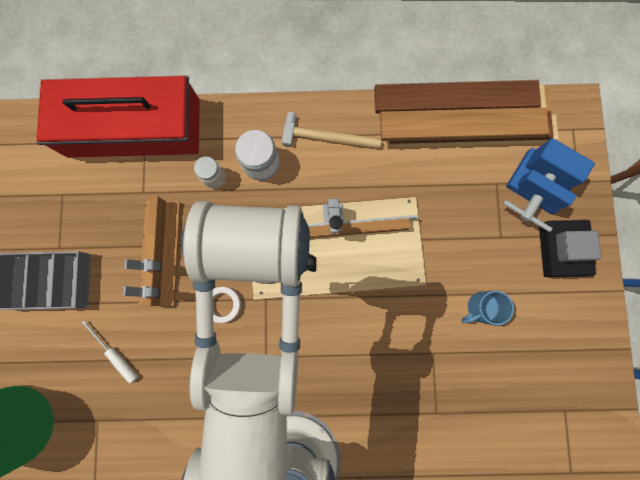

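Run:
```python
from h import *
env.pause(.3);rep();workorder.close_job()
```

```text
t 91.29 tcp [4.501e-01 4.000e-04 2.999e-01] jig [-0.1158  0.1231] F [ 0.6 -0.4 -0.3] w 1.0
the job is handed in; nothing more can be done
```

The job is finished and handed in at 91 s of the 210 s allowed; no verdict was reported.

- **Bar:** I gripped it, shifted it sideways and pushed it flat against the fence. The camera put the spot about 1 mm from the punch point, and the bar stayed put through the clamping and the first press.
- **Clamps on the fence:** two clamps were on the rack. I put one at about +90 mm and one at about −90 mm along the fence. The pictures showed both astride bar and fence. I measured only the first one's pivot height, at about 58 mm; I could not measure the grip forces.
- **Punch:** I pressed it twice. The first press stopped with the tool at 141.7 mm. The second, under 19 N, stopped at 141.4 mm, so the first was effectively at full stroke too. The pictures do not show the stroke itself, but the knob looks raised again.
- **Clamps back on the rack:** the first went back about 15 mm too high, out of limits, so I regripped it and pushed it down. In the last picture both sit upright on the strip, about 4 mm higher than at the start. That puts the pivots at about 91 mm, give or take 3 mm, against a limit of 100 mm.
- **Final checks:** the bar lies at the fence, though the arm hid its left part in the last overhead picture. The gripper was open, clear and reading about zero force. The bystanders look unmoved, with the offcut checked in the side view only.

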